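# File a seed case and close up the row

### The job

In the seed store's filing tray (red), two cases with orange grips stand against the end wall. Take the loose case with the orange grip from the table, set it down upright in the tray between those two and the yellow sliding stop, lined up with them and without dropping it; then push the stop towards the wall until the three cases are snug, all standing upright, and leave it there.

Things in the scene. Friction and masses are not known exactly. Their poses are not given: they have to be found in the camera images.
- case_mid (a point): loose case to file: silver, 90 mm wide (x), 28 thick (y), 90 tall, on top in the middle an orange grip tab 30 (x) by 16 (y), 40 tall; 130 mm in all, about 0.25 kg, z up. Point: its centre, 65 mm above its underside; the tab is 25 to 65 mm above the point, gripped from above either way. Two like it, with blue and green grips, stand near and are not wanted.
- tray: red tray, fixed, 270 mm long (y), 136 wide (x). Origin: under its middle, on the table. Floor 8 mm above the table, 120 wide between side walls 42 high. At +y the end wall, 125 high, inner face at y = +125 mm; at -y only a 20 mm lip. The row of cases runs along y: case thickness along y, width along x. With three cases snug the stop's outer face is at y = +29 mm.
- stop_push (a point): yellow stop plate, 100 mm wide (x), 12 thick (y), top 126 above the table; slides along the tray's y. Point: middle of its outer (-y) face, 100 mm above the table; inner face 12 mm further in +y. Axes as the tray's. Push the outer face to +y: 2 N, up to 8 N with cases; it stays where left. A foot behind it reaches out 29 mm, below 45 mm height. Starts 80 to 115 mm from the filed cases.
- filed_b_mid (a point): the filed case nearer the stop, loose in the tray, same shape and size as the one to file, orange grip, x and y axes about as the tray's. Point: its centre, 65 mm above its underside (73 above the table); its face towards the stop is 14 mm from the point. The other filed case stands between it and the end wall.
Not all that is in view belongs to the job. What is shaped like the part that bears case_mid but purple is not meant.

How it is judged (in metres and radians):
On the way, in this order (a step that is already met when the one before it is completed fails the run):
1. the orange-gripped case stands upright on the tray's floor between the filed cases and the stop, lined up with the tray (z of case_mid in the frame of tray between 0.065 and 0.081 m and x of case_mid in the frame of tray between -0.02 and 0.02 m and angle between case_mid's own z axis and vertical below 0.175 rad and angle between the x axis of case_mid and the x axis of tray, either way round below 0.175 rad and y of case_mid in the frame of tray below 0.07 m and y of case_mid in the frame of stop_push above 0.018 m), for 0.3 s.
2. the stop is pushed up until no more than 12 mm of slack is left in the row (y of stop_push in the frame of tray above 0.017 m), for 0.2 s.
At the end, for the whole second after the job is handed in: The orange-gripped case stands on the tray floor (8 mm) next to the filed pair, both it and its neighbour upright and in line within 10 degrees and within 20 mm of the tray's middle line; the stop is closed up with at most 12 mm slack in the whole row; nothing moves (z of case_mid in the frame of tray between 0.065 and 0.081 m and x of case_mid in the frame of tray between -0.02 and 0.02 m and angle between each of case_mid, filed_b_mid's own z axis and vertical below 0.175 rad and angle between the x axis of each of case_mid, filed_b_mid and the x axis of tray, either way round below 0.175 rad and z of filed_b_mid in the frame of tray between 0.065 and 0.081 m and x of filed_b_mid in the frame of tray between -0.02 and 0.02 m and y of case_mid in the frame of tray between 0.038 and 0.066 m and y of filed_b_mid in the frame of tray between 0.066 and 0.094 m and y of stop_push in the frame of tray above 0.017 m and linear speed of case below 0.02 m/s); the robot touches nothing.
It fails at once if the case is dropped (falls freely for more than about 3 cm) (linear speed of case above 0.8 m/s and contact force between the fingers and case below 0.2 N).
It also fails if it takes over 54 s, if anything falls off the work surface, if the arm or the gripper's body presses on something with over 40 N, if the wrist force passes 120 N, or if a joint passes its speed limit or range.

### The arm

A 6-joint arm with a two-finger parallel gripper is mounted at the origin on the work surface. World frame = base frame: x ahead of the robot, y to its left, z up, the work surface at z = 0. Lengths are in mm, angles in rad, forces in N, time in s.
With the tool pointing down it reaches from about 275 to 1000 mm from the base axis. Payload 8.4 kg.
Tool frame: the origin (TCP) lies at the centre of the arm's flange, where the gripper is bolted on; the fingertips stand 173 mm ahead of it and the grasp point (between the pads) lies 155 mm ahead of it; z points along the fingers, y is the direction in which the jaws open and shut (so a half turn about z gives the same grasp; the last joint's range is limited). The gripper opens to 85 mm and grips with 20 to 120 N. Pads are 22 mm wide; open, the fingers measure 114 mm over their backs; the gripper's body (76 mm by 85 mm) begins 54 mm behind the grasp point. The pads swing forward as they close: fully open they stand 13 mm farther back than shut.
Start: joints at [1.259, 0.353, 1.633, -0, 1.155, -0.002], TCP at [190.542, 595.251, 404.681] pointing down, gripper open.
Joint ranges: [-2.63, 2.63], [-0.92, 2.1], [0.06, 2.66], [-1.3, 4.44], [0, 2.69], [-3.02, 3.02]. Speed limits (rad/s): [2.22, 2.22, 2.79, 3.14, 3.14, 3.14].

### API

Orientations are given as [roll, pitch, yaw] about the fixed x, y, z axes, in that order (R = Rz(yaw) Ry(pitch) Rx(roll)).
In Python, from rig import sense, grab_frame, camera_model, sign_off gives the robot as it stands. The module is installed in compiled form; this text tells all that it offers.
- The arm moves only by the tool step_arm, never from a script. Its argument "commands" is a list of rows, each a list of 3 entries, a list of its own where there are three numbers: the shift along the tool's x, y, z in mm, then the turn about the tool's z in rad, then the opening, from 0 (shut) to 1 (fully open). A call has 1 to 20 rows; each row shifts and turns the pose as measured when the row begins, along the tool's axes as they then stand; what a row does not reach is not made up. A row lasts 1/8 s, in which the tool goes at most 62.5 mm and 10.7 degrees, less where a joint would pass 70% of its speed; a pose out of reach is approached as far as the arm can. A call with a gripper value outside its range is refused whole. The fingers move at their own pace and stop on an object; "force" is the grip in N (left out, the last holds). Time passes only in rows, so rows that do not move let the fingers close. It gives the time, the measured TCP pose, the force and the opening at its end, in the units of the state.
- sense(): the state, without advancing time (a new reading comes with each control period).
- grab_frame(name): name is "scene" or "top"; returns the picture (420x560x3 uint8, blue, green, red); there is no depth.
- camera_model(name): a dict with "fx", "fy", "cx", "cy" (pixels), "R" (3x3) and "t" (3): a world point X has camera coordinates R X + t. Camera axes: x right, y down, z forward; pixel columns grow to the right and rows downward; lengths in mm; the calibration is good to about 2 mm. A picture is of the moment at which its call begins. camera_model takes no time and is no camera call.
- sign_off(): hands the job in, once; it reports no verdict.
The state is a dict: "clock": time; "qpos": joint angles; "qvel": joint speeds; "joint_efforts": joint torques, N m; "eef_pos": TCP position; "tcp_rot": TCP orientation; "contact_force": force on the tool from outside, world axes, zero at the start; "wrist_torque": the same for the moment, N m; "opening": opening from 0.0 (shut) to 1.0 (fully open).
Only numpy, scipy, OpenCV 4.12 (cv2) and the standard library are available. Lean on these libraries where they do the work, as an engineer would, in place of code of your own. Each camera call takes 0.05 s, during which the arm holds its last target. There are 200 camera calls.

## Working session

There is one attempt and no reset: what is moved stays moved. The work goes in short steps, Python scripts to look and compute and a tool call to move; the robot and the scene stay as the last step left them, time stands still between calls to the robot, and variables do not carry over. Pictures are saved under pics/ and viewed, about 8 in all and at most 12, crops included, and the job is handed in when it is done.

Besides the shell and the picture viewer there is one more tool, called as a command line: name --argument value ..., lists and objects as JSON in quotes. step_arm: Moves the arm, as the interface text tells. Its arguments: {"type":"object","properties":{"commands":{"type":"array","items":{"type":"array"}},"force":{"type":"number"}},"required":["commands"]}

```bash
mkdir -p pics
python3 - <<'E'
from rig import *
import cv2
for n in("scene","top"):
    cv2.imwrite(f"pics/{n}0.png",grab_frame(n)); m=camera_model(n); print(n,m)
s=sense();print(s)
E
```

```text
scene {'fx': 534.1995966072722, 'fy': 534.1995966072722, 'cx': 284.22957344575906, 'cy': 203.0000119701913, 'R': array([[ 0.06933888,  0.99752549, -0.01161926],
       [ 0.70955374, -0.05750217, -0.70230121],
       [-0.70123149,  0.04045229, -0.71178508]]), 't': array([  21.71019744, -310.51335771, 1760.02076273])}
top {'fx': 435.06099506865513, 'fy': 435.06099506865513, 'cx': 281.2194841684036, 'cy': 205.3583276007829, 'R': array([[ 0.02620114, -0.99954738,  0.01478283],
       [-0.98306474, -0.02844653, -0.18103732],
       [ 0.1813759 , -0.00978909, -0.98336512]]), 't': array([-71.33271993, 543.65168471, 821.2341941 ])}
{'clock': 0.1, 'qpos': array([ 1.25861890e+00,  3.53579968e-01,  1.63403945e+00,  1.91096941e-06,
        1.15518338e+00, -2.39935041e-03]), 'qvel': array([ 0.00067977, -0.00064631, -0.00302181, -0.00109945,  0.00152551,
        0.00011903]), 'joint_efforts': array([ 7.97051980e-04, -6.06361485e+01, -3.42817569e+01,  1.11679890e-05,
        4.13070884e-03, -2.87784580e-06]), 'eef_pos': array([190.46749764, 595.0607865 , 404.04463991]), 'tcp_rot': array([-3.14038252e+00, -4.65090474e-06,  2.83181380e+00]), 'contact_force': array([-0.2279919 , -0.21063401,  0.69660856]), 'wrist_torque': array([-0.01920435,  0.04106332, -0.01221262]), 'opening': 0.9990523305841921}
```

View pics/scene0.png

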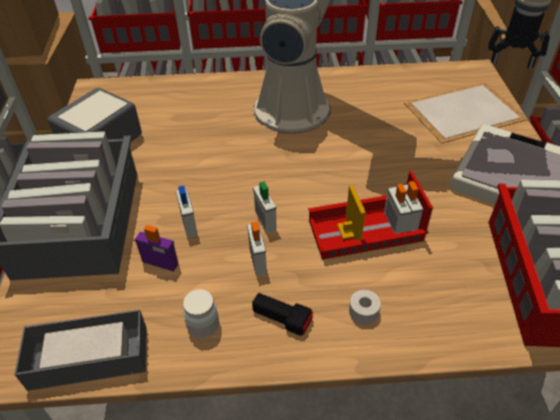

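View pics/top0.png

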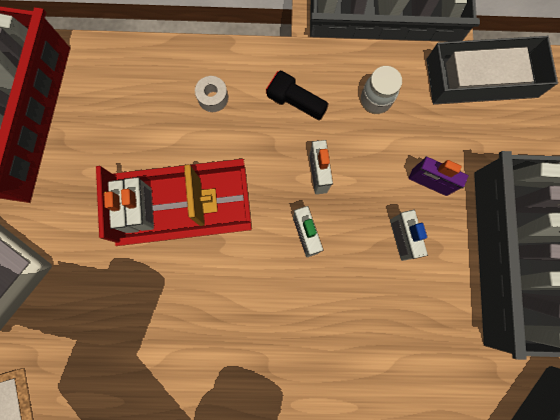

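The top picture shows these candidates:
- **Orange grip, loose:** (320,160) in top and (256,245) in scene. It has a silver body and an orange tab, so it fits the description.
- **Green grip:** (308,228) in top.
- **Blue grip:** (415,232) in top.
- **Purple body with orange tab:** (440,172) in top. This is the decoy.

The tray is at (175,200), with the stop plate at x≈193 and the filed pair at (118,197).

Next I'll measure and check a crop.

```bash
cat > h.py <<'E'
import numpy as np, cv2
from rig import *
def ray(n,u,v,z):
    m=camera_model(n);R=m["R"];c=-R.T@m["t"];d=R.T@np.array([(u-m["cx"])/m["fx"],(v-m["cy"])/m["fy"],1])
    return c+d*(z-c[2])/d[2]
def proj(n,P):
    m=camera_model(n);q=m["R"]@np.asarray(P,float)+m["t"];return q[:2]/q[2]*[m["fx"],m["fy"]]+[m["cx"],m["cy"]]
def blobs(img,lo,hi,amin=15):
    h=cv2.cvtColor(img,cv2.COLOR_BGR2HSV);k=cv2.inRange(h,lo,hi)
    return [c for c in cv2.findContours(k,cv2.RETR_EXTERNAL,cv2.CHAIN_APPROX_NONE)[0] if cv2.contourArea(c)>amin]
def show(name,box,s,im):
    x0,y0,x1,y1=box;cv2.imwrite(name,cv2.resize(im[y0:y1,x0:x1],None,fx=s,fy=s,interpolation=cv2.INTER_CUBIC))
E
python3 - <<'E'
from h import *
im=cv2.imread("pics/top0.png")
a=cv2.resize(im[125:265,85:265],None,fx=4,fy=4,interpolation=2)
cv2.imwrite("pics/tray.png",a)
cv2.imwrite("pics/case.png",cv2.resize(im[130:205,295:345],None,fx=8,fy=8,interpolation=2))
h=cv2.cvtColor(im,cv2.COLOR_BGR2HSV)
for n,p in(("orange",(159,324)),("tabtop",(155,324)),("red",(180,230)),("yellow",(185,190)),("white",(180,321)),("wtop",(200,116))):print(n,im[p],h[p])
for c in blobs(im,(5,200,120),(14,255,255)): print("or",cv2.minAreaRect(c))
for c in blobs(im,(0,0,190),(180,40,255)): print("wh",cv2.minAreaRect(c))
for c in blobs(im,(0,190,60),(4,255,255),500): print("red",cv2.minAreaRect(c))
E
```

```text
orange [ 44 100 215] [ 10 203 215]
tabtop [ 44  99 215] [ 10 203 215]
red [ 29  32 177] [  1 213 177]
yellow [ 50 144 200] [ 19 191 200]
white [191 209 214] [ 23  27 214]
wtop [11 29 71] [  9 215  71]
or ((108.0, 199.5), (15.0, 8.0), 90.0)
or ((125.0, 196.5), (15.0, 8.0), 90.0)
or ((452.4742736816406, 165.93299865722656), (15.230192184448242, 7.412027359008789), 23.96249008178711)
or ((324.0810546875, 155.9864959716797), (14.79590892791748, 7.39795446395874), 80.53767395019531)
wh ((555.0, 279.0), (12.0, 8.0), 90.0)
wh ((30.50882911682129, 268.4147033691406), (9.893848419189453, 14.11215591430664), 32.47119140625)
wh ((554.5, 220.0), (12.0, 9.0), 90.0)
wh ((414.2837829589844, 233.7789306640625), (46.66646957397461, 12.906697273254395), 74.24882507324219)
wh ((308.358642578125, 230.04833984375), (45.938751220703125, 12.997305870056152), 71.1139144897461)
wh ((116.57377624511719, 215.81149291992188), (20.732683181762695, 12.946611404418945), 84.80557250976562)
wh ((115.0, 185.5), (9.0, 12.0), 90.0)
wh ((132.0758819580078, 201.2896728515625), (44.98107147216797, 13.036290168762207), 86.633544921875)
wh ((550.5, 169.5), (13.0, 17.0), 90.0)
wh ((322.0577697753906, 162.37571716308594), (43.184242248535156, 12.620747566223145), 81.25383758544922)
wh ((386.0, 79.5), (27.0, 28.0), 90.0)
wh ((4.038461685180664, 20.307693481445312), (10.39415454864502, 10.78638744354248), 11.309932708740234)
wh ((460.5, 1.0), (2.0, 9.0), 90.0)
red ((149.85977172851562, 186.73780822753906), (35.44852066040039, 70.45531463623047), 83.6598129272461)
red ((173.138427734375, 202.21652221679688), (79.99368286132812, 151.86968994140625), 87.15786743164062)
red ((30.525285720825195, 163.9087371826172), (28.098583221435547, 86.92833709716797), 27.58203125)
red ((21.5, 89.0), (166.0, 43.0), 90.0)
```

View pics/tray.png

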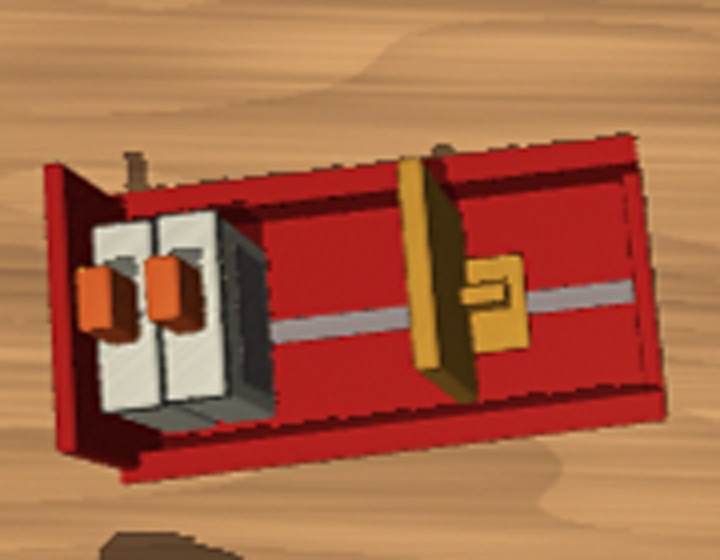

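View pics/case.png

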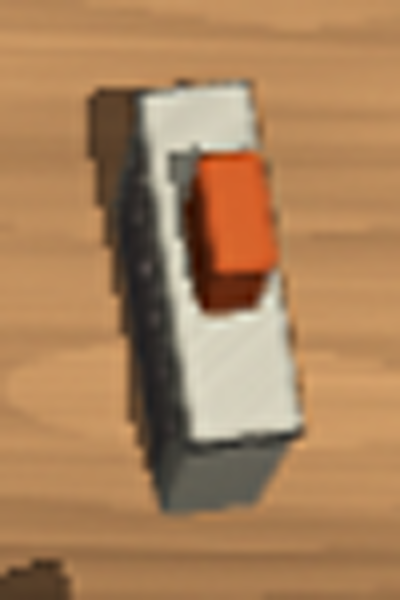

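The crop confirms a silver body with an orange tab, with the tab top centre at (324,155) in top. The tray crop gives these corners in crop pixels: end wall (45,165) and (58,453), lip end (635,137) and (665,418). The stop's top outer edge runs from (422,160) to (437,368).

Run:
```python
from h import *
np.set_printoptions(precision=1,suppress=True)
t=lambda u,v,z:ray("top",85+(u+.5)/4-.5,125+(v+.5)/4-.5,z)
A,B,C,D=t(45,165,125),t(58,453,125),t(635,137,42),t(665,418,42)
print("corners",A,B,C,D,np.linalg.norm((A-B)[:2]),np.linalg.norm((C-D)[:2]))
pw,pl=(A+B)/2,(C+D)/2; L=np.linalg.norm((pw-pl)[:2]); ey=(pw-pl)[:2]/L; ex=np.array([ey[1],-ey[0]]);o=(pw+pl)[:2]/2
yaw=np.arctan2(ex[1],ex[0]);print("tray",o,"len",L,"yaw",yaw, np.arctan2(*(A-B)[1::-1]),np.arctan2(*(C-D)[1::-1]))
loc=lambda p:np.array([(p[:2]-o)@ex,(p[:2]-o)@ey])
S,T=t(422,160,126),t(437,368,126);print("stop",loc((S+T)/2),np.linalg.norm((S-T)[:2]),loc(S),loc(T))
im=cv2.imread("pics/top0.png")
for p in((324,155.7),(123.3,192.5)): pass
# tab tops (bright orange) and white tops
for c in blobs(im,(5,180,150),(14,255,255)):
    r=cv2.minAreaRect(c);u,v=r[0]
    for z in(130,138): 
        P=ray("top",u,v,z);print("tab",np.round(r[0],1),z,P,loc(P),"scene",proj("scene",P))
for z,(c,sz) in((90,((322.06,162.38),0)),(98,((132.08,201.29),0))):
    P=ray("top",*c,z);print("whitetop",P,loc(P))
for c in blobs(im,(0,0,190),(180,40,255),300):
    r=cv2.minAreaRect(c);b=cv2.boxPoints(r);z=98 if r[0][0]<200 else 90
    W=np.array([ray("top",*q,z)[:2] for q in b]);e=[W[1]-W[0],W[2]-W[1]];n=[np.linalg.norm(k) for k in e]
    k=e[int(np.argmax(n))];print(np.round(r[0]),W.mean(0),n,"yaw",np.arctan2(k[1],k[0])%np.pi)
sc=cv2.imread("pics/scene0.png")
for c in blobs(sc,(5,180,150),(14,255,255),10): print("sc",cv2.minAreaRect(c))
```

```text
corners [595.8 288.6 125. ] [462.9 269.1 125. ] [642.   24.1  42. ] [496.8   3.   42. ] 134.31589798454024 146.65535779296155
tray [549.4 146.2] len 268.3101352550577 yaw 0.14976347083465283 0.1457109319365184 0.14425347740520336
stop [ -0.4 -38. ] 97.97822740361148 [ 48.6 -38.8] [-49.4 -37.2]
tab [108.3 199.3] 130 [532.7 257.6 130. ] [  0.1 112.6] scene [412.9 187.2]
tab [108.3 199.3] 138 [531.2 254.4 138. ] [ -1.8 109.7] scene [412.  184.4]
tab [125.  196.5] 130 [538.8 228.1 130. ] [ 1.8 82.6] scene [401.5 189.6]
tab [125.  196.5] 138 [537.3 225.2 138. ] [-0.2 80. ] scene [400.7 186.8]
tab [453.1 165.8] 130 [ 614.7 -372.9  130. ] [ -12.9 -523. ] scene [149.  227.4]
tab [453.1 165.8] 138 [ 612.3 -369.6  138. ] [ -14.7 -519.4] scene [149.9 224.2]
tab [324.4 156. ] 130 [ 626.2 -133.2  130. ] [  34.2 -287.7] scene [254.  224.9]
tab [324.4 156. ] 138 [ 623.7 -132.3  138. ] [  31.9 -286.5] scene [254.1 221.7]
whitetop [ 625.5 -133.2   90. ] [  33.5 -287.6]
whitetop [536.2 225.3  98. ] [-1.2 80.2]
[308. 230.] [ 492.4 -108.4] [np.float64(24.949538428060944), np.float64(87.16569039123327)] yaw 0.3417289647541022
[386.  80.] [ 803.4 -261.3] [np.float64(57.27267465564562), np.float64(58.846083988000174)] yaw 3.1182056330437917
sc ((150.132080078125, 228.03775024414062), (11.813007354736328, 5.219700813293457), 15.945395469665527)
sc ((255.0, 225.5), (9.0, 6.0), 90.0)
sc ((401.1000671386719, 187.70001220703125), (9.391485214233398, 4.919349670410156), 63.43495178222656)
sc ((413.3823547363281, 184.97056579589844), (9.603919982910156, 6.516946315765381), 59.03623962402344)
```

step_arm --commands '[[[-42.5,-37.4,3.6],0,1],[[-42.5,-37.4,3.6],0,1],[[-42.5,-37.4,3.6],0,1],[[-42.5,-37.4,3.6],0,1],[[-42.5,-37.4,3.6],0,1],[[-42.5,-37.4,3.6],0,1],[[-42.5,-37.4,3.6],0,1],[[-42.5,-37.4,3.6],0,1],[[-42.5,-37.4,3.6],0,1],[[-42.5,-37.4,3.6],0,1],[[-42.5,-37.4,3.6],0,1],[[-42.5,-37.4,3.6],0,1],[[-42.5,-37.4,3.6],0,1],[[-42.5,-37.4,3.6],0,1],[[-42.5,-37.4,3.6],0,1]]'

```text
clock: 1.98
eef_pos: [638.0, -153.8, 346.1]
tcp_rot: [-3.141, -0.001, 2.838]
contact_force: [-0.0, 0.5, 0.4]
opening: 1.003
```

step_arm --commands '[[[0,0,0],0.16,1],[[0,0,0],0.16,1],[[0,0,0],0.16,1],[[0,0,0],0.16,1],[[0,0,0],0.16,1],[[0,0,0],0.16,1],[[0,0,0],0.15,1],[[0,0,0],0,1]]'

```text
clock: 2.98
eef_pos: [638.3, -158.8, 340.9]
tcp_rot: [-3.134, -0.002, 1.688]
contact_force: [-0.4, 0.9, -0.0]
opening: 1.001
```

```bash
cat > go.py <<'E'
import sys
from h import *
np.set_printoptions(precision=3,suppress=True)
# go.py x y z yaw : shift in tool axes and turn needed
s=sense();p=s["eef_pos"];r,pi_,y=s["tcp_rot"]
from scipy.spatial.transform import Rotation as Ro
R=Ro.from_euler("xyz",s["tcp_rot"]).as_matrix()
t=np.array([float(a) for a in sys.argv[1:5]])
print("t",s["clock"],"pos",p,"rot",s["tcp_rot"],"F",s["contact_force"],"open",s["opening"])
print("shift",R.T@(t[:3]-p),"turn",(y-t[3]+np.pi)%(2*np.pi)-np.pi)
E
python3 go.py 626 -133 270 1.72; python3 -c "
from h import *
show('pics/above.png',(210,180,310,290),6,grab_frame('scene'))"
```

```text
t 2.975 pos [ 638.253 -158.789  340.934] rot [-3.134 -0.002  1.688] F [-0.375  0.936 -0.027] open 1.0013222217104625
shift [26.901 -8.605 71.057] turn -0.032102187889750944
```

View pics/above.png

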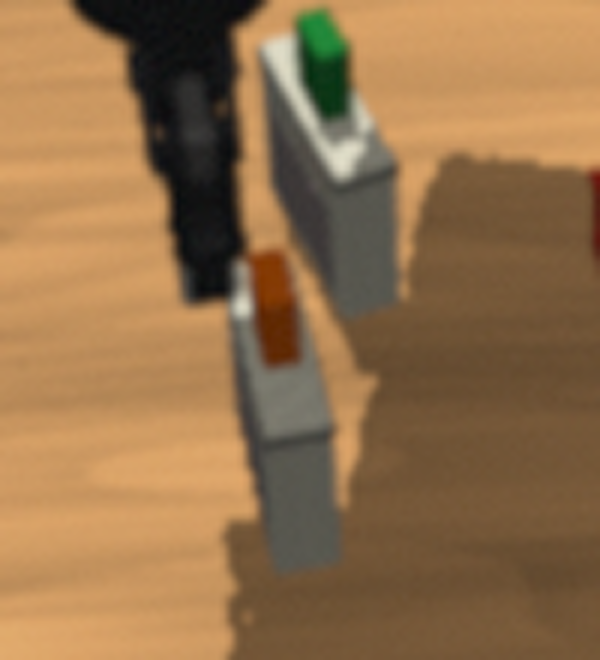

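The crop shows the orange tab at about (275,300), free under the gripper. The gripper stands about 25 mm towards -y, and the green case is clear of it. I'll correct sideways first, then descend.

step_arm --commands '[[[26,-8,0],-0.03,1],[[0,0,0],0,1],[[0,0,0],0,1]]'

```text
clock: 3.4
eef_pos: [627.2, -133.9, 340.7]
tcp_rot: [-3.134, -0.002, 1.729]
contact_force: [0.1, -0.0, 0.5]
opening: 0.999
```

```bash
python3 go.py 626 -133 270 1.72
```

```text
t 3.4 pos [ 627.152 -133.851  340.71 ] rot [-3.134 -0.002  1.729] F [ 0.12  -0.019  0.523] open 0.9990371534760172
shift [ 0.873 -0.447 70.717] turn 0.008979302217923646
```

step_arm --commands '[[[0.5,0,25],0,1],[[0.5,0,25],0,1],[[0,0,15],0,1],[[0,0,3],0,1],[[0,0,0],0,1]]'

```text
clock: 4.03
eef_pos: [628.2, -135.1, 272.2]
tcp_rot: [-3.137, -0.0, 1.731]
contact_force: [0.5, 0.7, 1.1]
opening: 0.999
```

step_arm --commands '[[[0,0,0],0,0],[[0,0,0],0,0],[[0,0,0],0,0],[[0,0,0],0,0],[[0,0,0],0,0],[[0,0,0],0,0],[[0,0,0],0,0],[[0,0,0],0,0]]' --force 50

```text
clock: 5.03
eef_pos: [628.8, -135.3, 274.3]
tcp_rot: [-3.14, 0.001, 1.732]
contact_force: [-0.7, 0.6, -0.4]
opening: 0.337
```

step_arm --commands '[[[0,0,-15],0,0],[[0,0,-35],0,0],[[0,0,-35],0,0],[[0,0,-35],0,0],[[0,0,-30],0,0],[[0,0,-10],0,0],[[0,0,0],0,0]]'

```text
clock: 5.9
eef_pos: [628.3, -134.8, 442.0]
tcp_rot: [-3.139, 0.0, 1.732]
contact_force: [-0.6, -0.3, -3.4]
opening: 0.337
```

```bash
python3 go.py 543 186 440 1.72; python3 -c "
from h import *
show('pics/lift.png',(180,80,380,280),3,grab_frame('scene'))"
```

```text
t 5.9 pos [ 628.322 -134.754  441.968] rot [-3.139  0.     1.732] F [-0.642 -0.269 -3.448] open 0.3371792618467763
shift [330.281 -32.82    2.026] turn 0.011718486456263832
```

View pics/lift.png

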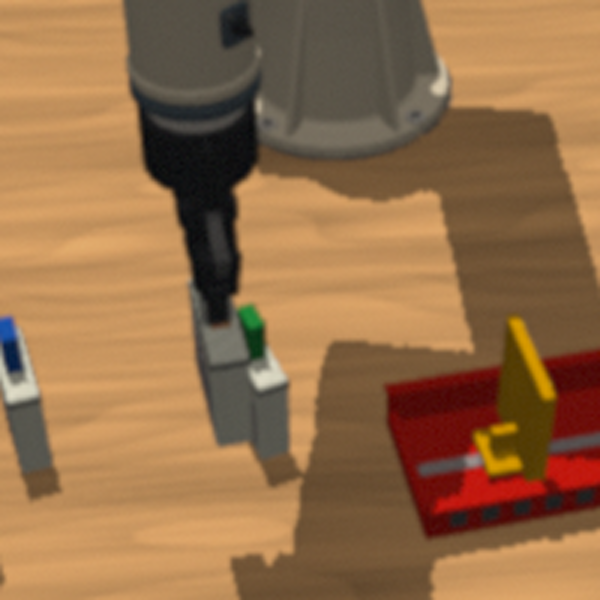

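The case hangs upright in the grip at crop (225,370), the wrist reads about 3 N, and the green case is untouched. Carrying it to the tray.

step_arm --commands '[[[20,-3,0],0,0],[[30,-3,0],0,0],[[30,-3,0],0,0],[[30,-3,0],0,0],[[30,-3,0],0,0],[[30,-3,0],0,0],[[30,-3,0],0,0],[[30,-3,0],0,0],[[30,-3,0],0,0],[[30,-3,0],0,0],[[20,-3,0],0,0],[[10,0,0],0.01,0],[[0,0,0],0,0],[[0,0,0],0,0]]'

```text
clock: 7.7
eef_pos: [531.5, 193.0, 424.8]
tcp_rot: [-3.107, -0.005, 1.723]
contact_force: [-1.7, 0.2, -2.0]
opening: 0.337
```

```bash
python3 go.py 543 186 440 1.72
```

```text
t 7.7 pos [531.516 193.003 424.849] rot [-3.107 -0.005  1.723] F [-1.691  0.161 -2.033] open 0.3366062741996829
shift [ -8.594   9.764 -15.533] turn 0.00317480245986701
```

```bash
cat >> go.py <<'E'
c=p+R[:,2]*209+R[:,0]*2; print("case",c,"toolz",R[:,2],"to target",R.T@(np.array([543.2,187.7,73.])-c))
E
python3 go.py 543 186 440 1.72
python3 -c "
from h import *
f=grab_frame('top');show('pics/over.png',(70,110,290,275),3.5,f)"
```

```text
t 7.7 pos [531.516 193.003 424.849] rot [-3.107 -0.005  1.723] F [-1.691  0.161 -2.033] open 0.3366062741996829
shift [ -8.594   9.764 -15.533] turn 0.00317480245986701
case [524.022 194.863 215.982] toolz [-0.034 -0.001 -0.999] to target [-10.659  22.73  142.242]
```

View pics/over.png

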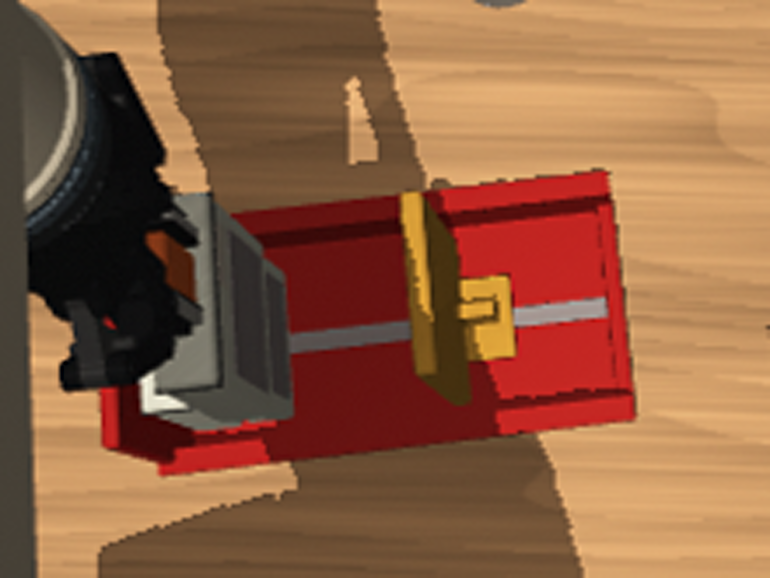

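The case hangs over the bay at crop (190,310), with the stop at crop (415,280). Its depth is hard to judge from here, so I'll go by the tool pose. Shifting by the computed amount.

step_arm --commands '[[[-5,11,0],0,0],[[-5,10,0],0,0],[[0,0,0],0,0],[[0,0,0],0,0]]'

```text
clock: 8.25
eef_pos: [556.5, 184.0, 424.0]
tcp_rot: [-3.108, -0.004, 1.72]
contact_force: [-0.5, 0.0, -3.1]
opening: 0.344
```

```bash
python3 go.py 543 186 440 1.72
```

```text
t 8.25 pos [556.498 183.981 424.049] rot [-3.108 -0.004  1.72 ] F [-0.513  0.012 -3.088] open 0.3442660143107309
shift [  4.079 -13.572 -15.487] turn 0.0003780860933058072
case [549.137 185.836 215.177] toolz [-0.034 -0.001 -0.999] to target [  2.093  -0.826 142.295]
```

Descending to about 40 mm above the floor, then checking again.

step_arm --commands '[[[1,0,15],0,0],[[1,0,25],0,0],[[0,0,25],0,0],[[0,0,20],0,0],[[0,0,10],0,0],[[0,0,0],0,0],[[0,0,0],0,0]]'

```text
clock: 9.12
eef_pos: [551.0, 186.5, 323.0]
tcp_rot: [-3.106, -0.004, 1.721]
contact_force: [-0.4, 0.4, -3.5]
opening: 0.343
```

```bash
python3 go.py 543 186 440 1.72;python3 -c "
from h import *
f=grab_frame('scene');show('pics/low.png',(290,130,450,270),4,f)"
```

```text
t 9.125 pos [550.962 186.482 323.032] rot [-3.106 -0.004  1.721] F [-0.381  0.427 -3.49 ] open 0.3434415168491971
shift [   1.237  -12.081 -116.609] turn 0.0013009256064426822
case [543.205 188.268 114.174] toolz [-0.036 -0.001 -0.999] to target [-0.744  1.368 41.148]
```

View pics/low.png

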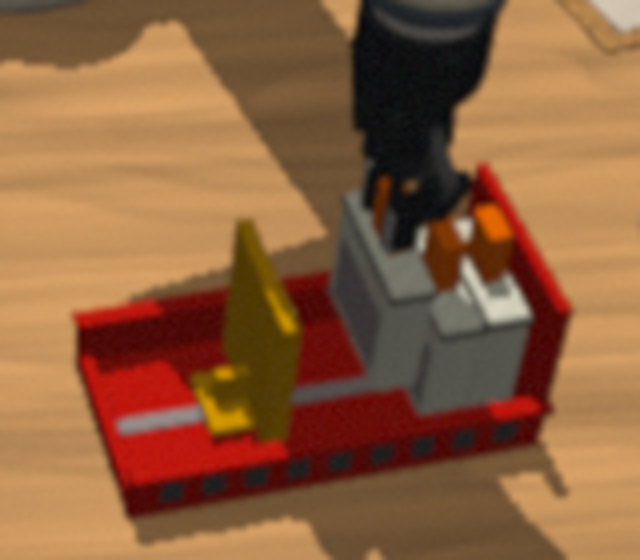

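The case at crop (385,290) is lined up with the filed pair, still raised, with the stop well behind it. Lowering the last 40 mm gently.

step_arm --commands '[[[0,1,14],0,0],[[0,0,12],0,0],[[0,0,6],0,0],[[0,0,2],0,0],[[0,0,0],0,0]]'

```text
clock: 9.8
eef_pos: [551.0, 186.7, 287.4]
tcp_rot: [-3.108, -0.005, 1.721]
contact_force: [-0.7, -0.1, -2.2]
opening: 0.341
```

```bash
python3 go.py 543 186 440 1.72
```

```text
t 9.8 pos [551.05  186.677 287.437] rot [-3.108 -0.005  1.721] F [-0.675 -0.088 -2.216] open 0.34135986069736607
shift [   1.264  -13.23  -152.198] turn 0.0011813552300905528
case [543.591 188.576  78.569] toolz [-0.034 -0.    -0.999] to target [-0.834 -0.329  5.58 ]
```

step_arm --commands '[[[0,0,3],0,0],[[0,0,0],0,0],[[0,0,2],0,0],[[0,0,0],0,0]]'

```text
clock: 10.3
eef_pos: [551.3, 186.9, 283.5]
tcp_rot: [-3.11, -0.005, 1.721]
contact_force: [-0.0, 0.6, -2.9]
opening: 0.342
```

step_arm --commands '[[[0,0,2],0,0],[[0,0,0],0,0],[[0,0,0],0,0]]'

```text
clock: 10.68
eef_pos: [551.4, 187.0, 283.6]
tcp_rot: [-3.111, -0.006, 1.721]
contact_force: [-0.2, 0.2, -3.4]
opening: 0.344
```

step_arm --commands '[[[0,0,3],0,0],[[0,0,3],0,0],[[0,0,0],0,0]]'

```text
clock: 11.05
eef_pos: [551.4, 187.4, 283.8]
tcp_rot: [-3.112, -0.007, 1.721]
contact_force: [0.5, 0.3, -3.3]
opening: 0.337
```

step_arm --commands '[[[0,0,6],0,0],[[0,0,0],0,0]]'

```text
clock: 11.3
eef_pos: [551.1, 187.9, 283.2]
tcp_rot: [-3.112, -0.008, 1.721]
contact_force: [-0.2, 0.8, -2.2]
opening: 0.344
```

```bash
python3 go.py 543 186 440 1.72;python3 -c "
from h import *
f=grab_frame('scene');show('pics/down.png',(290,130,450,270),4,f)"
```

```text
t 11.3 pos [551.121 187.908 283.248] rot [-3.112 -0.008  1.721] F [-0.155  0.836 -2.184] open 0.3442559771128637
shift [   0.569  -12.966 -156.436] turn 0.000735807212082662
case [544.439 190.594  74.363] toolz [-0.031  0.003 -1.   ] to target [-2.688 -1.617  1.39 ]
```

View pics/down.png

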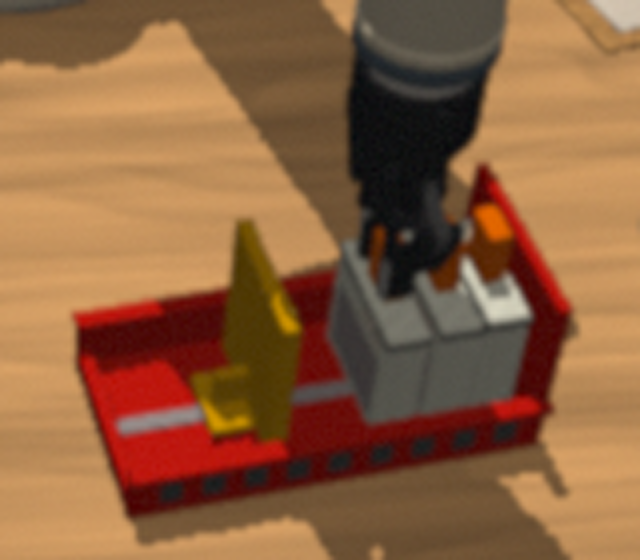

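The case at crop (385,340) is down level with its neighbours. The computed height is within 1.4 mm of the floor. Releasing, then rising.

step_arm --commands '[[[0,0,0],0,0.45],[[0,0,0],0,0.6],[[0,0,0],0,0.8],[[0,0,0],0,0.8],[[0,0,0],0,0.8]]'

```text
clock: 11.98
eef_pos: [551.3, 187.8, 280.9]
tcp_rot: [-3.11, -0.008, 1.721]
contact_force: [-0.7, -0.1, 0.3]
opening: 0.804
```

step_arm --commands '[[[0,0,-15],0,0.8],[[0,0,-30],0,0.8],[[0,0,-30],0,0.8],[[0,0,-15],0,0.8],[[0,0,0],0,0],[[0,0,0],0,0],[[0,0,0],0,0]]'

```text
clock: 12.85
eef_pos: [553.9, 187.4, 374.9]
tcp_rot: [-3.11, -0.007, 1.721]
contact_force: [-0.7, 0.4, -0.2]
opening: 0.164
```

```bash
python3 go.py 565 45 370 1.72;python3 -c "
from h import *
f=grab_frame('scene');cv2.imwrite('pics/full2.png',f);show('pics/rel.png',(290,130,450,270),4,f)"
```

```text
t 12.85 pos [553.871 187.398 374.948] rot [-3.11  -0.007  1.721] F [-0.733  0.374 -0.187] open 0.16361986982050972
shift [-142.498  -10.11     4.22 ] turn 0.000542445324355878
case [546.745 189.907 166.075] toolz [-0.033  0.003 -0.999] to target [-2.341 -0.861 93.135]
```

View pics/rel.png

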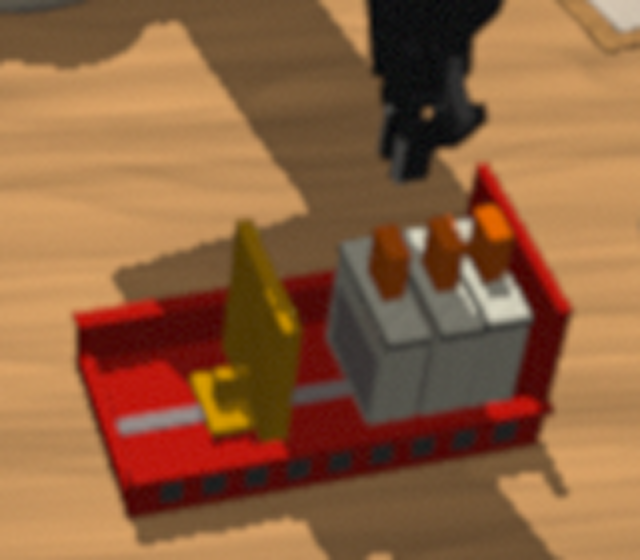

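The case stands upright and in line beside the pair at crop (385,330), and the hand is clear. Moving behind the stop with the fingers shut.

step_arm --commands '[[[-20,-1,0],0,0],[[-30,-2,0],0,0],[[-30,-1,0],0,0],[[-20,0,0],0,0],[[-8,0,0],0,0],[[0,0,0],0,0],[[0,0,0],0,0]]'

```text
clock: 13.78
eef_pos: [565.9, 74.1, 371.3]
tcp_rot: [-3.105, -0.007, 1.721]
contact_force: [0.4, 0.3, -0.7]
opening: -0.001
```

```bash
cat >> go.py <<'E'
o=np.array([549.4,146.2]);a=.148;q=(p+R[:,2]*173);d=q[:2]-o
print("tip",q,"tray xy",d@[np.cos(a),np.sin(a)],d@[-np.sin(a),np.cos(a)])
E
python3 go.py 565 79 270 1.72
```

```text
t 13.775 pos [565.874  74.141 371.349] rot [-3.105 -0.007  1.721] F [ 0.431  0.269 -0.659] open -0.0009202517282017326
shift [  4.238   3.61  101.316] turn 0.0006234377133580438
case [557.719  76.386 162.51 ] toolz [-0.038  0.001 -0.999] to target [111.616   5.597  90.135]
tip [559.371  74.362 198.471] tray xy -0.7316576583531861 -72.52286512780613
```

step_arm --commands '[[[0,3,20],0,0],[[0,1,30],0,0],[[0,0,28],0,0],[[0,0,15],0,0],[[0,0,5],0,0],[[0,0,0],0,0]]'

```text
clock: 14.52
eef_pos: [567.1, 79.0, 272.3]
tcp_rot: [-3.108, -0.008, 1.725]
contact_force: [0.6, -0.0, 0.4]
opening: -0.003
```

```bash
python3 go.py 565 79 270 1.72
```

```text
t 14.525 pos [567.073  79.027 272.305] rot [-3.108 -0.008  1.725] F [ 0.556 -0.011  0.429] open -0.003187649744175195
shift [ 0.274 -1.975  2.374] turn 0.005306642938952777
case [559.68   81.51   63.441] toolz [-0.034  0.002 -0.999] to target [107.531  -0.231  -8.738]
tip [561.208  79.446  99.405] tray xy 1.8358481322757014 -67.7652367622409
```

step_arm --commands '[[[9,0,0],0,0],[[9,0,0],0,0],[[9,0,0],0,0],[[9,0,0],0,0],[[9,0,0],0,0],[[9,0,0],0,0],[[6,0,0],0,0],[[0,0,0],0,0]]'

```text
clock: 15.52
eef_pos: [557.9, 142.9, 274.9]
tcp_rot: [-3.112, -0.007, 1.726]
contact_force: [0.7, -1.2, -0.2]
opening: -0.003
```

```bash
python3 go.py 565 79 270 1.72
```

```text
t 15.525 pos [557.874 142.905 274.882] rot [-3.112 -0.007  1.726] F [ 0.702 -1.165 -0.178] open -0.003252054138498435
shift [-64.271  -2.709   4.512] turn 0.006063877800292161
case [551.218 145.377  65.994] toolz [-0.03   0.002 -1.   ] to target [43.102 -1.575 -6.659]
tip [552.621 143.316 101.963] tray xy 2.760231729730066 -3.3274223726468
```

step_arm --commands '[[[5,0,0],0,0],[[5,0,0],0,0],[[4,0,0],0,0],[[0,0,0],0,0]]'

```text
clock: 16.02
eef_pos: [555.7, 157.2, 275.0]
tcp_rot: [-3.112, -0.007, 1.726]
contact_force: [0.5, -1.0, -0.4]
opening: 0.002
```

step_arm --commands '[[[4,0,0],0,0],[[3,0,0],0,0]]'

```text
clock: 16.27
eef_pos: [554.7, 163.9, 275.0]
tcp_rot: [-3.112, -0.006, 1.726]
contact_force: [1.8, -5.2, -0.9]
opening: 0.006
```

```bash
python3 go.py 565 79 270 1.72; python3 -c "
from h import *
f=grab_frame('scene');show('pics/push.png',(290,130,450,270),4,f)"
```

```text
t 16.275 pos [554.688 163.868 274.99 ] rot [-3.112 -0.006  1.726] F [ 1.776 -5.172 -0.851] open 0.0058541392284043965
shift [-85.47   -2.767   4.587] turn 0.005653254430563415
case [548.093 166.067  66.096] toolz [-0.03   0.001 -1.   ] to target [22.168 -1.698 -6.73 ]
tip [549.485 164.053 102.069] tray xy 2.716327727064743 17.644873129790284
```

View pics/push.png

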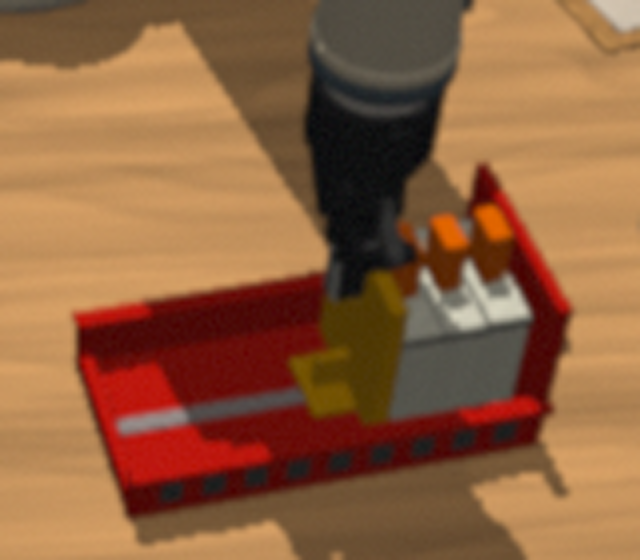

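The stop at crop (365,350) is up against the row with three upright cases. Force is rising, so I'll press on gently until it firms up.

step_arm --commands '[[[3,0,0],0,0],[[3,0,0],0,0]]'

```text
clock: 16.58
eef_pos: [554.2, 167.5, 275.0]
tcp_rot: [-3.112, 0.001, 1.728]
contact_force: [5.9, -28.9, 3.1]
opening: -0.006
```

step_arm --commands '[[[3,0,0],0,0],[[3,0,0],0,0]]'

```text
clock: 16.82
eef_pos: [554.1, 168.9, 275.2]
tcp_rot: [-3.111, 0.011, 1.731]
contact_force: [5.1, -20.8, 0.3]
opening: -0.003
```

The force jumped to 20–29 N with almost no travel, so the row is snug. Backing off and lifting clear.

step_arm --commands '[[[-8,0,0],0,0],[[-15,0,0],0,0],[[-15,0,0],0,0],[[-5,0,-15],0,0],[[0,0,-30],0,0],[[0,0,-40],0,0],[[-30,0,-40],0,0],[[-50,0,-20],0,0],[[-50,0,0],0,0],[[-50,0,0],0,0],[[-30,0,0],0,0],[[0,0,0],0,0]]'

```text
clock: 18.32
eef_pos: [599.4, -88.0, 437.9]
tcp_rot: [-3.122, 0.008, 1.729]
contact_force: [0.3, 0.2, 0.0]
opening: 0.003
```

```bash
python3 -c "
from h import *
a=grab_frame('top');b=grab_frame('scene')
f=lambda im,x0,y0,x1,y1,w:cv2.resize(im[y0:y1,x0:x1],(w,int(w*(y1-y0)/(x1-x0))),interpolation=2)
A=f(a,85,125,265,265,400);B=f(b,290,130,450,270,400);h=min(len(A),len(B));cv2.imwrite('pics/end.png',np.hstack([A[:h],B[:h]]))
o=np.array([549.4,146.2]);t=.148
loc=lambda p:((p[:2]-o)@[np.cos(t),np.sin(t)],(p[:2]-o)@[-np.sin(t),np.cos(t)])
for c in blobs(a,(5,180,150),(14,255,255),30):
    r=cv2.minAreaRect(c);print(r,loc(ray('top',*r[0],138)))
for c in blobs(a,(17,150,120),(24,255,255),30): print('y',cv2.minAreaRect(c))
print(sense()['clock'],sense()['contact_force'],sense()['eef_pos'])
"
```

```text
((107.5, 199.5), (15.0, 7.0), 90.0) (np.float64(-2.146326192143951), np.float64(111.24395409049153))
((123.1280517578125, 196.6524658203125), (15.23955249786377, 7.840639114379883), 83.6598129272461) (np.float64(-0.23810466750531467), np.float64(83.3013165295096))
((138.62413024902344, 194.98968505859375), (15.695597648620605, 7.889321327209473), 85.2363510131836) (np.float64(-0.4693178676369033), np.float64(55.6322825942854))
((453.1000671386719, 165.80003356933594), (15.205260276794434, 7.602630615234375), 26.56505012512207) (np.float64(-13.831111407233932), np.float64(-519.3944100333847))
y ((172.0, 210.0), (8.0, 6.0), 90.0)
y ((170.5, 198.5), (11.0, 9.0), 90.0)
y ((151.42921447753906, 194.93809509277344), (52.2174186706543, 6.186266899108887), 86.18592071533203)
18.425 [-0.28220488  0.40545939 -0.28040437] [599.27087031 -86.0854835  437.65137672]
```

View pics/end.png

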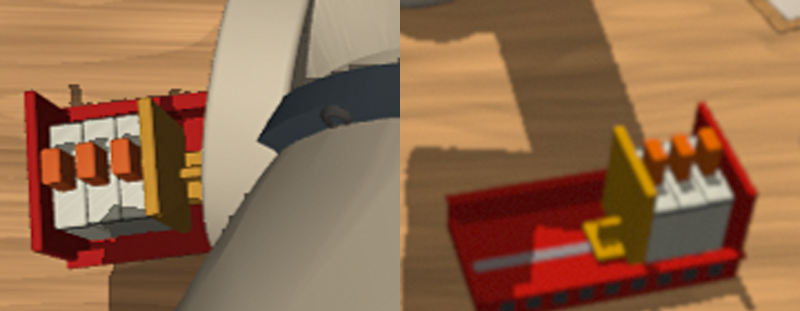

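The three cases stand upright and snug in both views. Their tabs measure 111.2, 83.3 and 55.6 mm along the tray, against 111, 83 and 55 expected, and all are within about 2 mm of the middle line. The stop is closed up and the arm is clear. Letting it settle, then handing in.

step_arm --commands '[[[0,0,0],0,0],[[0,0,0],0,0],[[0,0,0],0,0],[[0,0,0],0,0]]'

```text
clock: 18.92
eef_pos: [598.9, -82.9, 438.1]
tcp_rot: [-3.121, 0.007, 1.735]
contact_force: [-0.9, 0.2, -0.4]
opening: 0.0
```

```bash
python3 -c "
from rig import *
print(sign_off())"
```

```text
the job is handed in; nothing more can be done
None
```

I filed the orange-gripped case upright between the filed pair and the stop, then pushed the stop up until the row was snug. I moved the arm clear and handed the job in at about 19 s; no verdict was reported.

- **Last checks:** the three tabs measured 111.2, 83.3 and 55.6 mm along the tray (111, 83 and 55 expected), all within about 2 mm of the middle line. Both views show the cases upright and the stop against them. I judged the stop's position from those views and the firm push, not from a separate measurement.
- **What disagreed:** the tool picked up a tilt of about 2° during the carry. At the last few millimetres the hand stopped descending and showed no clear touch force, so I released with the height computed at about 1.4 mm above the floor. One measured tray width, at the lip end, came out 147 mm instead of 136, but the filed cases' positions agreed with the tray frame I used.
- **Push force:** the final press on the stop briefly read about 29 N on the fingers once the row was tight, well above the 8 N needed.

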